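# Lid the crucibles for firing

## Task

The four empty porcelain crucibles on the steel tray are going into the muffle furnace: pick out the four knobbed porcelain lids from the things on the bench and put each one on the crucible it fits, centred so that it overhangs the rim evenly by about 5 mm all round and lies level. Set the lids down gently without dropping them, leave the crucibles standing where they are on the tray, and do not disturb the amber vial and the small beaker that stand among the lids.

Things in the scene. Friction and masses are not known exactly. Their poses are not given: they have to be found in the camera images.
- crucible_34: The smallest of the four open white porcelain crucibles standing on the dark steel furnace tray, loose: a tapered round cup, 34 mm across the rim (wall 3 mm), about 20 mm across the foot, 28 mm tall, empty. Origin: centre of its underside (on the tray's floor, 4 mm above the bench); z axis up, so the rim lies 28 mm above the origin.
- crucible_48: The second smallest of the four open white porcelain crucibles standing on the dark steel furnace tray, loose: a tapered round cup, 48 mm across the rim (wall 3 mm), about 28 mm across the foot, 38 mm tall, empty. Origin: centre of its underside (on the tray's floor, 4 mm above the bench); z axis up, so the rim lies 38 mm above the origin.
- crucible_62: The second largest of the four open white porcelain crucibles standing on the dark steel furnace tray, loose: a tapered round cup, 62 mm across the rim (wall 3 mm), about 36 mm across the foot, 50 mm tall, empty. Origin: centre of its underside (on the tray's floor, 4 mm above the bench); z axis up, so the rim lies 50 mm above the origin.
- crucible_78: The largest of the four open white porcelain crucibles standing on the dark steel furnace tray, loose: a tapered round cup, 78 mm across the rim (wall 3 mm), about 45 mm across the foot, 62 mm tall, empty. Origin: centre of its underside (on the tray's floor, 4 mm above the bench); z axis up, so the rim lies 62 mm above the origin.
- lid_44: The smallest of four loose white porcelain lids lying knob up on the bench: round disc 44 mm across, flat underneath, 4 mm thick at the edge, 7 mm at the middle; on its centre an upright round knob 12 mm in diameter, from 7 to 23 mm above the underside: take it by this. Fits the 34 mm crucible, overhanging its rim 5 mm all round. Origin: centre of the underside; z up through the knob.
- lid_58: The second smallest of four loose white porcelain lids lying knob up on the bench: round disc 58 mm across, flat underneath, 4 mm thick at the edge, 7 mm at the middle; on its centre an upright round knob 13 mm in diameter, from 7 to 23 mm above the underside: take it by this. Fits the 48 mm crucible, overhanging its rim 5 mm all round. Origin: centre of the underside; z up through the knob.
- lid_72: The second largest of four loose white porcelain lids lying knob up on the bench: round disc 72 mm across, flat underneath, 4 mm thick at the edge, 7 mm at the middle; on its centre an upright round knob 14 mm in diameter, from 7 to 23 mm above the underside: take it by this. Fits the 62 mm crucible, overhanging its rim 5 mm all round. Origin: centre of the underside; z up through the knob.
- lid_88: The largest of four loose white porcelain lids lying knob up on the bench: round disc 88 mm across, flat underneath, 4 mm thick at the edge, 7 mm at the middle; on its centre an upright round knob 16 mm in diameter, from 7 to 23 mm above the underside: take it by this. Fits the 78 mm crucible, overhanging its rim 5 mm all round. Origin: centre of the underside; z up through the knob.
- sample_vial: Bystander, to be left alone: a closed round amber sample vial with black cap standing among the lids, 36 mm in diameter, 68 mm tall. Origin: centre of its underside.
- beaker: Bystander, to be left alone: a small round clear glass beaker standing among the lids, 36 mm in diameter, 45 mm tall. Origin: centre of its underside.
Things that resemble listed ones, but are neither listed nor needed, are in the scene too. Leave any yellow look-alike of the lid_88 alone.

How it is judged:
By the outcome, as a careful person would: the job done as asked, in the order asked, and still so for the second after the job is handed in, with the robot touching nothing.
It also fails if it takes over 118 s, if anything falls off the work surface, if the arm or the gripper's body presses on something with over 40 N, if the wrist force passes 120 N, or if a joint passes its speed limit or range.

## Robot

A 7-joint arm with a two-finger parallel gripper is mounted at the origin on the work surface. World frame = base frame: x ahead of the robot, y to its left, z up, the work surface at z = 0. Lengths are in m, angles in rad, forces in N, time in s.
With the tool pointing down it reaches from about 0.425 to 0.925 m from the base axis. Payload 6.8 kg.
Tool frame: the origin (TCP) lies at the very end of the fingers, on their centre line; the grasp point (between the pads) lies 19 mm behind it; z points along the fingers, y is the direction in which the jaws open and shut (so a half turn about z gives the same grasp; the last joint's range is limited). The gripper opens to 85 mm and grips with 20 to 120 N. Pads are 22 mm wide; open, the fingers measure 114 mm over their backs; the gripper's body (76 mm by 85 mm) begins 54 mm behind the grasp point. The pads swing forward as they close: fully open they stand 13 mm farther back than shut.
Start: joints at [-1.254, 0.477, 0.022, 1.555, -0.011, 1.109, -0.083], TCP at [0.278, 0.615, 0.231] pointing down, gripper open.
Joint ranges: [-2.96, 2.96], [-0.34, 2.1], [-1.41, 1.46], [0.24, 2.44], [-1.37, 4.51], [0.17, 1.92], [-2.96, 2.96]. Speed limits (rad/s): [2.39, 2.39, 3.14, 3.14, 3.14, 3.14, 3.14].

## Interface

Orientations are given as a unit quaternion [w, x, y, z].
In Python, from station import bot gives the robot as it stands.
- The arm moves only by the tool move_arm, never from a script. Its argument "commands" is text: rows parted by semicolons, each of 7 numbers parted by spaces: the opening, from 0 (shut) to 1 (fully open), then the shift along the tool's x, y, z in cm, then the turn, a rotation vector about the tool's x, y, z in degrees. In form: gripper tx ty tz rx ry rz; .... A call has 1 to 12 rows; each row shifts and turns the commanded pose from where the row before left it, along the tool's axes as they then stand; what a row does not reach is not made up. A row lasts 1/12 s, in which the tool goes at most 41.7 mm and 7.16 degrees, less where a joint would pass 70% of its speed; a pose out of reach is approached as far as the arm can. A call with a gripper value outside its range is refused whole. The fingers move at their own pace and stop on an object; "force" is the grip in N (left out, the last holds). Time passes only in rows, so rows that do not move let the fingers close. It gives the time, the measured TCP pose, the force and the opening at its end, in the units of the state.
- bot.get_obs(): the state, without advancing time (a new reading comes with each control period).
- bot.read_camera(name): name is "side" or "top"; returns a dict with "img" (420x560x3 uint8, red, green, blue), "K" (3x3 intrinsics, pixels), "rvec" (rotation vector, rad) and "tvec" (3), from world to camera coordinates, as OpenCV has them. Camera axes: x right, y down, z forward; pixel columns grow to the right and rows downward; lengths in m; the calibration is good to about 2 mm. A picture is of the moment at which its call begins. There is no depth.
- bot.hand_in(): hands the job in, once; it reports no verdict.
The state is a dict: "t": time; "q": joint angles; "joint_vel": joint speeds; "joint_torque": joint torques, N m; "eef_pos": TCP position; "tool_rot": TCP orientation; "contact_force": force on the tool from outside, world axes, zero at the start; "torque": the same for the moment, N m; "gripper_width": opening from 0.0 (shut) to 1.0 (fully open).
Only numpy, scipy, OpenCV 4.12 (cv2) and the standard library are available. Lean on these libraries where they do the work, as an engineer would, in place of code of your own. Each camera call takes 0.05 s, during which the arm holds its last target. There are 200 camera calls.

## Working session

There is one attempt and no reset: what is moved stays moved. The work goes in short steps, Python scripts to look and compute and a tool call to move; the robot and the scene stay as the last step left them, time stands still between calls to the robot, and variables do not carry over. Pictures are saved under pics/ and viewed, about 12 in all and at most 16, crops included, and the job is handed in when it is done.

Besides the shell and the picture viewer there is one more tool, called after "Request:" as a command line: name --argument value ..., lists and objects as JSON in quotes. move_arm: Moves the arm, as the interface text tells. Its arguments: {"type":"object","properties":{"commands":{"type":"string"},"force":{"type":"number"}},"required":["commands"]}

```bash
mkdir -p pics; ls
python3 - <<'E'
from station import bot
import cv2
o=bot.get_obs();print({k:o[k] for k in('t','eef_pos','tool_rot','gripper_width')})
for n in('top','side'):
    c=bot.read_camera(n);cv2.imwrite(f'pics/{n}0.png',c['img'][:,:,::-1]);print(n,c['K'].tolist(),c['rvec'],c['tvec'])
E
```

```text
pics
{'t': 0.0, 'eef_pos': array([0.27794299, 0.61446564, 0.23031688]), 'tool_rot': array([-1.34702441e-04,  2.10795847e-01,  9.77529681e-01, -9.03565387e-04]), 'gripper_width': 0.999567059231245}
top [[519.9665884146444, 0.0, 273.39484163575054], [0.0, 519.9665884146444, 196.9723600539262], [0.0, 0.0, 1.0]] [ 2.18846965 -2.17244587  0.11884986] [-0.01978452  0.59302665  1.12423729]
side [[454.2929910304561, 0.0, 279.9169046183299], [0.0, 454.2929910304561, 208.10323780311734], [0.0, 0.0, 1.0]] [ 2.05783007 -0.3989981   0.25957721] [-0.53756702  0.15320402  0.97275644]
```

View pics/top0.png

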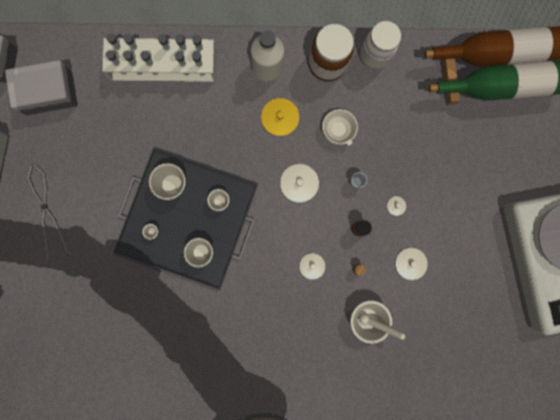

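View pics/side0.png

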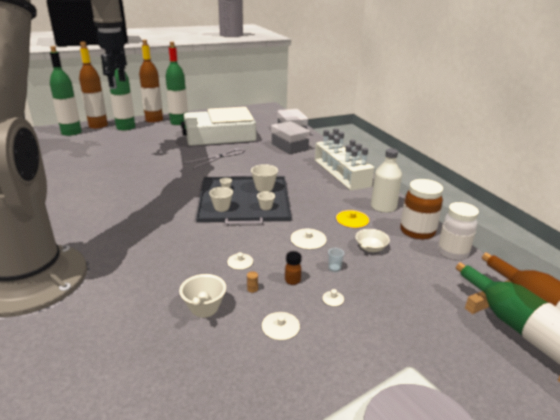

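The top view shows:
- Lids: 88 at (300,183), 72 at (411,264), 58 at (312,266) and 44 at (397,206).
- Crucibles: 78 at (167,182), 62 at (198,252), 48 at (218,200) and 34 at (150,232).
- Vial at (361,228), beaker at (359,180) and yellow decoy at (280,117).

The side view shows the same layout.

```bash
cat > h.py <<'E'
import numpy as np,cv2
from scipy.optimize import least_squares
from station import bot
def ray(c,uv,z):
    R=cv2.Rodrigues(np.array(c['rvec'],float))[0];t=np.ravel(c['tvec']);C=-R.T@t
    p=np.c_[np.atleast_2d(uv),np.ones(len(np.atleast_2d(uv)))]
    d=(R.T@np.linalg.inv(c['K'])@p.T).T
    return (C+d*((z-C[2])/d[:,2])[:,None])[:,:2]
def proj(c,P): return cv2.projectPoints(np.atleast_2d(np.array(P,float)),np.array(c['rvec'],float),np.array(c['tvec'],float),c['K'],None)[0].reshape(-1,2)
def circ(c,xy,r,z,sgn=-1,iters=4,span=9,mask=None):
    """refine centre of bright disc of known radius at height z: radial edge search in the image"""
    g=cv2.cvtColor(c['img'],cv2.COLOR_RGB2GRAY).astype(np.float32)
    th=np.linspace(0,2*np.pi,120,endpoint=False);u=np.c_[np.cos(th),np.sin(th)]
    rr=np.arange(-span,span+.01,.5)*1e-3
    xy=np.array(xy,float)
    for k in range(iters):
        P=np.array([[*(xy+a*(r+d)),z] for a in u for d in rr])
        m=proj(c,P).astype(np.float32)
        v=cv2.remap(g,m[:,0].reshape(len(u),-1).copy(),m[:,1].reshape(len(u),-1).copy(),cv2.INTER_LINEAR)
        v=cv2.GaussianBlur(v,(5,1),0)
        gr=np.gradient(v,axis=1)*sgn
        j=gr.argmax(1);ok=(gr.max(1)>.5*np.median(gr.max(1)))
        pts=xy+u*(r+rr[j])[:,None]; pts=pts[ok]
        s=least_squares(lambda q:np.hypot(*(pts-q[:2]).T)-q[2],[*xy,r],loss='soft_l1',f_scale=5e-4)
        xy=s.x[:2]
    return xy,s.x[2],np.median(abs(s.fun))*1e3,ok.mean()
LID={44:(397,206),58:(312,266),72:(411,264),88:(300,183)}
CRU={34:((150,232),28),48:((218,200),38),62:((198,252),50),78:((167,182),62)}
E
python3 - <<'E'
from h import *
ct=bot.read_camera('top');cs=bot.read_camera('side')
f=lambda r:(np.round(r[0]*1e3,1),round(r[1]*2e3,1),round(r[2],2),round(r[3],2))
for d,uv in LID.items():
    x=ray(ct,uv,.004)[0]; a=circ(ct,x,d/2e3,.004); print('lid',d,f(a),f(circ(cs,a[0],d/2e3,.004)))
for d,(uv,h) in CRU.items():
    z=.004+h/1e3; x=ray(ct,uv,z)[0]; a=circ(ct,x,d/2e3,z); print('cru',d,f(a),f(circ(cs,a[0],d/2e3,z)))
for n,uv in(('vial',(361,228)),('beaker',(359,180)),('cork',(359,270))): print(n,ray(ct,uv,.05)[0])
E
```

```text
lid 44 (array([ 578.1, -294.2]), np.float64(43.6), np.float64(0.28), np.float64(1.0)) (array([ 578.3, -293.1]), np.float64(45.8), np.float64(0.69), np.float64(0.99))
lid 58 (array([ 441.2, -103.1]), np.float64(57.4), np.float64(0.28), np.float64(1.0)) (array([ 440.2, -101.7]), np.float64(60.2), np.float64(0.45), np.float64(1.0))
lid 72 (array([ 448. , -326.2]), np.float64(71.7), np.float64(0.29), np.float64(1.0)) (array([ 447.7, -325.4]), np.float64(73.6), np.float64(0.29), np.float64(1.0))
lid 88 (array([628.6, -74.1]), np.float64(87.8), np.float64(0.38), np.float64(1.0)) (array([627.9, -72.3]), np.float64(90.9), np.float64(0.51), np.float64(1.0))
cru 34 (array([515.2, 254.5]), np.float64(35.4), np.float64(0.26), np.float64(1.0)) (array([514.2, 256.2]), np.float64(39.0), np.float64(1.03), np.float64(0.86))
cru 48 (array([585.1, 105.9]), np.float64(49.2), np.float64(0.15), np.float64(1.0)) (array([583.9, 108.1]), np.float64(52.8), np.float64(1.02), np.float64(0.74))
cru 62 (array([470.7, 145.4]), np.float64(63.4), np.float64(0.3), np.float64(1.0)) (array([469.7, 148.5]), np.float64(67.0), np.float64(0.91), np.float64(0.84))
cru 78 (array([621.8, 213.7]), np.float64(79.4), np.float64(0.27), np.float64(1.0)) (array([621.1, 218.3]), np.float64(83.3), np.float64(1.15), np.float64(1.0))
vial [ 0.52508677 -0.2053948 ]
beaker [ 0.62985259 -0.20197509]
cork [ 0.43483544 -0.20025281]
```

Request:
move_arm --commands "0.5 -1 -3 0 0 0 -6.08;0.5 -1 -3 0 0 0 -6.08;0.5 -1 -3 0 0 0 -6.08;0.5 -1 -3 0 0 0 -6.08;0.5 -1.8 -3.6 0 0 0 0;0.5 -1.8 -3.6 0 0 0 0;0.5 -1.8 -3.6 0 0 0 0;0.5 -1.8 -3.6 0 0 0 0;0.5 -1.8 -3.6 0 0 0 0;0.5 -1.8 -3.6 0 0 0 0;0.5 -1.8 -3.6 0 0 0 0;0.5 -1.8 -3.6 0 0 0 0" --force 30

```text
t: 1.2
eef_pos: [0.4295, 0.1996, 0.2315]
tool_rot: [0.0, 0.0, 1.0, 0.0]
contact_force: [0.6, 0.2, -0.1]
gripper_width: 0.5
```

Request:
move_arm --commands "0.5 -2.2 -3 0 0 0 0;0.5 -2.2 -3 0 0 0 0;0.5 -2.2 -3 0 0 0 0;0.5 -2.2 -3 0 0 0 0;0.5 -2.2 -3 0 0 0 0;0.5 -2.2 -3 0 0 0 0;0.5 -2.2 -3 0 0 0 0;0.5 -2.2 -3 3 0 0 0;0.5 -2 -2.5 4 0 0 0;0.5 0 0 4 0 0 0;0.5 0 0 4 0 0 0;0.5 0 0 0 0 0 0"

```text
t: 2.2
eef_pos: [0.6128, -0.0549, 0.0847]
tool_rot: [-0.007, 0.0, 1.0, -0.0]
contact_force: [-2.5, -0.1, -0.3]
gripper_width: 0.498
```

Run:
```python
from h import *
o=bot.get_obs();print(o['t'],o['eef_pos'])
im=[]
for n in('top','side'):
    c=bot.read_camera(n)
    p=proj(c,[[*o['eef_pos']]])[0].astype(int);print(n,p)
    a=c['img'][max(0,p[1]-70):p[1]+70,p[0]-90:p[0]+90,::-1];im.append(cv2.resize(a,(400,311),interpolation=cv2.INTER_CUBIC))
cv2.imwrite('pics/a1.png',np.hstack(im))
```

```text
2.2 [ 0.61276788 -0.05489991  0.08474388]
top [292 185]
side [300 207]
```

View pics/a1.png

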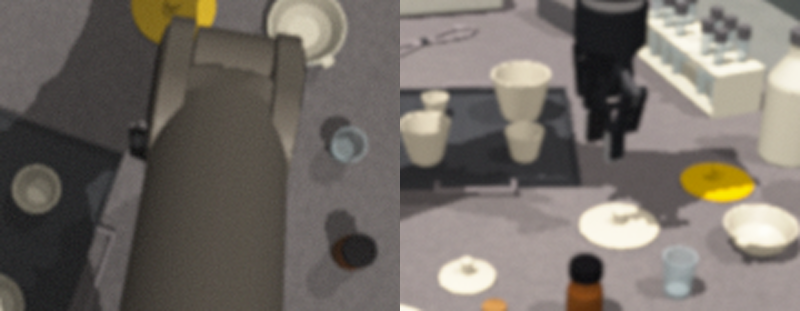

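Request:
move_arm --commands "0.5 0 0 0 0 0 0;0.5 0 0 0 0 0 0;0.5 0 0 0 0 0 0"

```text
t: 2.55
eef_pos: [0.6202, -0.0548, 0.0954]
tool_rot: [0.002, -0.0, 1.0, 0.0]
contact_force: [-0.5, 0.5, 0.1]
gripper_width: 0.5
```

Request:
move_arm --commands "0.5 -0.4 -0.95 1 0 0 0;0.5 -0.43 -0.95 1.5 0 0 0;0.5 0 0 1.5 0 0 0;0.5 0 0 1.5 0 0 0;0.5 0 0 1 0 0 0;0.5 0 0 0 0 0 0;0.5 0 0 0 0 0 0"

```text
t: 3.13
eef_pos: [0.6267, -0.0743, 0.0274]
tool_rot: [-0.0, 0.0, 1.0, -0.0]
contact_force: [0.7, -0.0, -0.6]
gripper_width: 0.498
```

Run:
```python
from h import *
o=bot.get_obs();print(o['t'],o['eef_pos'])
c=bot.read_camera('side')
p=proj(c,[[*o['eef_pos']]])[0].astype(int);print(p)
a=c['img'][max(0,p[1]-50):p[1]+40,p[0]-60:p[0]+60,::-1];cv2.imwrite('pics/a2.png',cv2.resize(a,(640,480),interpolation=cv2.INTER_CUBIC))
```

```text
3.1333 [ 0.62671555 -0.07427756  0.02743335]
[308 230]
```

View pics/a2.png

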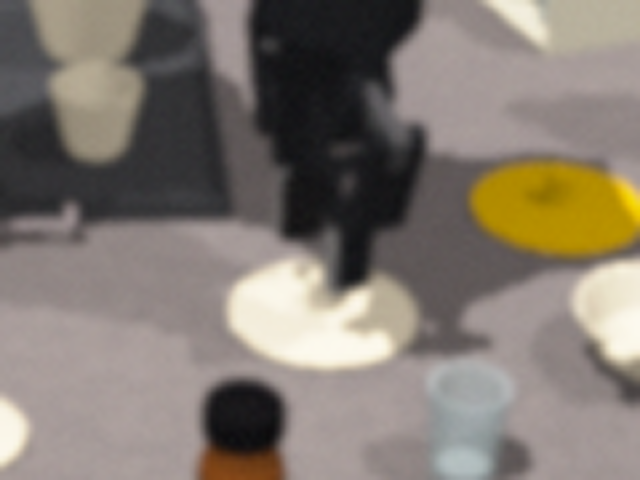

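Request:
move_arm --commands "0.5 -0.1 0 0.9 0 0 0;0.5 -0.07 0 0.85 0 0 0;0.5 0 0 0 0 0 0;0.5 0 0 0 0 0 0;0 0 0 0 0 0 0;0 0 0 0 0 0 0;0 0 0 0 0 0 0;0 0 0 0 0 0 0;0 0 0 0 0 0 0" --force 35

```text
t: 3.93
eef_pos: [0.6287, -0.074, 0.0105]
tool_rot: [0.0, 0.0, 1.0, -0.0]
contact_force: [-1.3, -0.4, 1.8]
gripper_width: 0.162
```

Request:
move_arm --commands "0 0 0 -0.5 0 0 0;0 0 0 -1.5 0 0 0;0 0 0 -2.5 0 0 0;0 0 0 -2.5 0 0 0;0 0 0 -2.5 0 0 0;0 0 0 -2 0 0 0;0 0 0 0 0 0 0;0 0 0 0 0 0 0;0 0 0 0 0 0 0"

```text
t: 4.68
eef_pos: [0.6277, -0.0737, 0.1243]
tool_rot: [-0.001, 0.0, 1.0, 0.0]
contact_force: [-0.3, -0.2, -0.8]
gripper_width: 0.164
```

```bash
cat >> h.py <<'E'
f=lambda r:(np.round(r[0]*1e3,1),round(r[1]*2e3,1),round(r[2],2),round(r[3],2))
def look(name,d=None,dz=.0065,n='side',w=60):
    o=bot.get_obs();e=o['eef_pos'];print(round(o['t'],2),np.round(e*1e3,1),o['tool_rot'],round(o['gripper_width'],3))
    c=bot.read_camera(n)
    if d: r=circ(c,e[:2],d/2e3,e[2]-dz,span=6);print('lid in hand',f(r),'minus eef',np.round((r[0]-e[:2])*1e3,1))
    p=proj(c,[[*e]])[0].astype(int);y,x=max(0,p[1]-int(w*.75)),max(0,p[0]-w)
    cv2.imwrite(f'pics/{name}.png',cv2.resize(c['img'][y:y+int(1.5*w),x:x+2*w,::-1],(640,480),interpolation=cv2.INTER_CUBIC))
E
python3 -c "
from h import *
look('a3',88)"
```

```text
4.68 [627.7 -73.7 124.3] [-6.83091737e-04  6.21618054e-05  9.99999758e-01  1.15293210e-04] 0.164
lid in hand (array([627.7, -71.7]), np.float64(92.9), np.float64(1.01), np.float64(0.63)) minus eef [-0.   2.1]
```

View pics/a3.png

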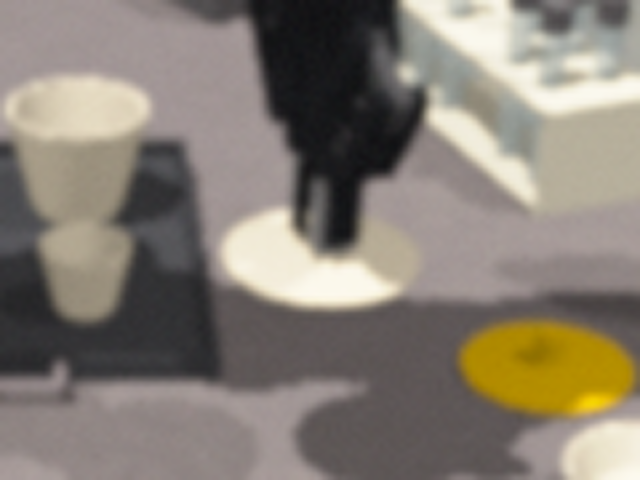

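Request:
move_arm --commands "0 0 2 0 0 0 0;0 0 3 0 0 0 0;0 0 3.5 0 0 0 0;0 0 3.5 0 0 0 0;0 0 3.5 0 0 0 0;0 0 3.5 0 0 0 0;0 0.3 3.5 0 0 0 0;0 0.28 3 0 0 0 0;0 0 2.24 0 0 0 0;0 0 1 0 0 0 0;0 0 0 0 0 0 0;0 0 0 0 0 0 0"

```text
t: 5.73
eef_pos: [0.6225, 0.212, 0.1241]
tool_rot: [-0.001, 0.0, 1.0, -0.001]
contact_force: [-0.2, -0.8, -0.3]
gripper_width: 0.163
```

Request:
move_arm --commands "0 0 0 1 0 0 0;0 0 0 1 0 0 0;0 0 0 1 0 0 0;0 0 0 0 0 0 0;0 0 0 0 0 0 0;0 0 0 0 0 0 0"

```text
t: 6.23
eef_pos: [0.6229, 0.213, 0.095]
tool_rot: [-0.0, 0.0, 1.0, -0.0]
contact_force: [-0.7, 0.5, -0.4]
gripper_width: 0.166
```

```bash
python3 -c "
from h import *
look('a4',88)"
```

```text
6.23 [622.9 213.   95. ] [-9.45883478e-05  4.69010266e-04  9.99999880e-01 -1.05944035e-04] 0.166
lid in hand (array([622.2, 214.1]), np.float64(86.1), np.float64(1.77), np.float64(0.6)) minus eef [-0.7  1.2]
```

View pics/a4.png

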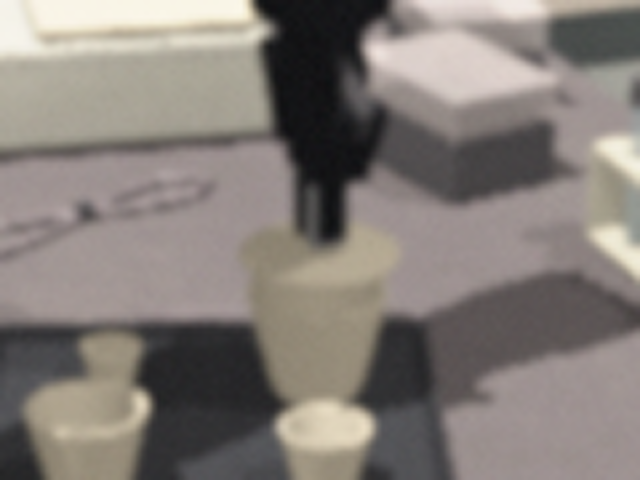

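Request:
move_arm --commands "0 0.08 0.06 0.8 0 0 0;0 0 0 0.5 0 0 0;0 0 0 0.2 0 0 0;0 0 0 0.1 0 0 0;0 0 0 0.1 0 0 0;0 0 0 0 0 0 0;0 0 0 0 0 0 0"

```text
t: 6.87
eef_pos: [0.6221, 0.214, 0.0782]
tool_rot: [0.0, 0.0, 1.0, 0.0]
contact_force: [-0.7, -0.4, -1.2]
gripper_width: 0.169
```

```bash
python3 -c "
from h import *
import numpy as np
for i in range(6):
  bot.read_camera('side');o=bot.get_obs();print(np.round(o['eef_pos']*1e3,1),np.round(o['contact_force'],1))"
```

```text
[622.1 214.   78.3] [ 0.  -0.5  0.1]
[622.1 214.1  78.3] [ 0.4 -0.6 -0.4]
[622.1 214.1  78.3] [-0.   0.4 -1.5]
[622.1 214.1  78.3] [ 0.5 -0.  -0.9]
[622.1 214.   78.3] [-0.1  0.1 -0.7]
[622.  214.   78.3] [ 0.1 -0.5 -0.7]
```

Request:
move_arm --commands "0 0 0 0.05 0 0 0;0 0 0 0.05 0 0 0;0 0 0 0.03 0 0 0;0 0 0 0 0 0 0;0 0 0 0 0 0 0;0 0 0 0 0 0 0"

```text
t: 7.67
eef_pos: [0.622, 0.214, 0.0768]
tool_rot: [0.0, 0.0, 1.0, 0.0]
contact_force: [1.1, -0.3, -0.6]
gripper_width: 0.164
```

Request:
move_arm --commands "0 0 0 0.04 0 0 0;0 0 0 0 0 0 0;0 0 0 0 0 0 0"

```text
t: 7.92
eef_pos: [0.6221, 0.214, 0.0766]
tool_rot: [0.0, 0.0, 1.0, 0.0]
contact_force: [-1.3, -0.1, 0.2]
gripper_width: 0.161
```

Request:
move_arm --commands "0 0 0 0.04 0 0 0;0 0 0 0 0 0 0;0 0 0 0 0 0 0"

```text
t: 8.17
eef_pos: [0.6222, 0.2141, 0.0765]
tool_rot: [0.0, 0.0, 1.0, 0.0]
contact_force: [-2.0, -1.1, 5.1]
gripper_width: 0.168
```

Request:
move_arm --commands "0 0 0 0.04 0 0 0;0 0 0 0 0 0 0;0 0 0 0 0 0 0"

```text
t: 8.42
eef_pos: [0.6224, 0.2141, 0.0765]
tool_rot: [0.0, 0.0, 1.0, 0.0]
contact_force: [-2.8, -1.1, 6.9]
gripper_width: 0.162
```

Request:
move_arm --commands "0.25 0 0 0 0 0 0;0.35 0 0 0 0 0 0;0.45 0 0 0 0 0 0;0.5 0 0 0 0 0 0;0.5 0 0 0 0 0 0;0.5 0 0 -0.5 0 0 0;0.5 0 0 -1.5 0 0 0;0.5 0 0 -2.5 0 0 0;0.5 0 0 -2.5 0 0 0;0.5 0 0 0 0 0 0;0.5 0 0 0 0 0 0"

```text
t: 9.33
eef_pos: [0.6232, 0.2144, 0.1477]
tool_rot: [0.002, 0.0, 1.0, 0.001]
contact_force: [0.1, 0.3, 0.5]
gripper_width: 0.501
```

```bash
python3 -c "
from h import *
look('a5')"
```

```text
9.33 [623.2 214.4 147.7] [1.71286884e-03 2.20747601e-04 9.99998180e-01 8.10445587e-04] 0.501
```

View pics/a5.png

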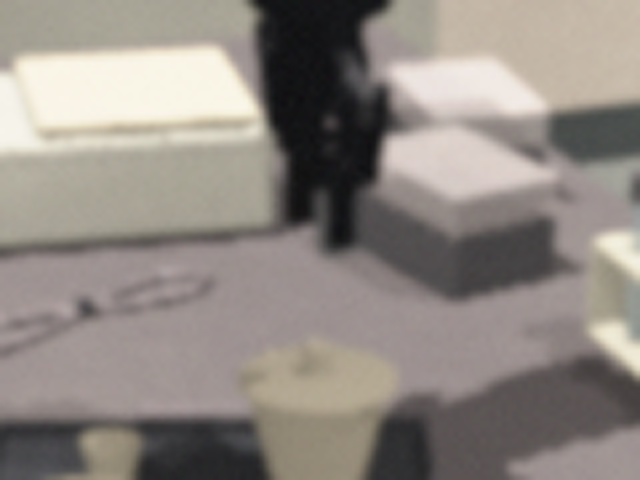

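Request:
move_arm --commands "0.5 1.1 -3.4 0 0 0 0;0.5 1.1 -3.4 0 0 0 0;0.5 1.1 -3.4 0 0 0 0;0.5 1.1 -3.4 0 0 0 0;0.5 1.1 -3.4 0 0 0 0;0.5 1.1 -3.4 0 0 0 0;0.5 1.1 -3.4 0 0 0 0;0.5 1.1 -3.4 0 0 0 0;0.5 1.1 -3.4 0 0 0 0;0.5 1.1 -3.4 0 0 0 0;0.5 1.1 -3.4 0 0 0 0;0.5 1.1 -3.4 0 0 0 0"

```text
t: 10.38
eef_pos: [0.4882, -0.1951, 0.1446]
tool_rot: [-0.001, 0.0, 1.0, 0.0]
contact_force: [0.6, 0.2, 0.1]
gripper_width: 0.503
```

Request:
move_arm --commands "0.5 1.1 -3.4 0 0 0 0;0.5 1.1 -3.4 0 0 0 0;0.5 1.1 -3.4 0 0 0 0;0.5 1.1 -3.4 0 0 0 0;0.5 0 0 1.5 0 0 0;0.5 0 0 3 0 0 0;0.5 0 0 3 0 0 0;0.5 0 0 2 0 0 0;0.5 0 0 0 0 0 0;0.5 0 0 0 0 0 0;0.5 0 0 0 0 0 0"

```text
t: 11.3
eef_pos: [0.446, -0.3303, 0.0512]
tool_rot: [0.0, 0.0, 1.0, -0.0]
contact_force: [0.7, -0.9, 0.2]
gripper_width: 0.499
```

Request:
move_arm --commands "0.5 -0.2 0.42 1 0 0 0;0.5 0 0 1.5 0 0 0;0.5 0 0 0.8 0 0 0;0.5 0 0 0.5 0 0 0;0.5 0 0 0.27 0 0 0;0.5 0 0 0 0 0 0;0.5 0 0 0 0 0 0;0.5 0 0 0 0 0 0"

```text
t: 11.97
eef_pos: [0.4481, -0.3261, 0.0104]
tool_rot: [0.0, 0.0, 1.0, -0.0]
contact_force: [-0.1, -0.2, -0.6]
gripper_width: 0.502
```

Request:
move_arm --commands "0 0 0 0 0 0 0;0 0 0 0 0 0 0;0 0 0 0 0 0 0;0 0 0 0 0 0 0;0 0 0 0 0 0 0;0 0 0 0 0 0 0"

```text
t: 12.47
eef_pos: [0.448, -0.3259, 0.0103]
tool_rot: [0.0, 0.0, 1.0, -0.0]
contact_force: [-1.1, 1.4, 5.6]
gripper_width: 0.14
```

Request:
move_arm --commands "0 0 0 -0.5 0 0 0;0 0 0 -1.5 0 0 0;0 0 0 -2.5 0 0 0;0 0 0 -2.5 0 0 0;0 0 0 -2.5 0 0 0;0 0 0 -0.7 0 0 0;0 0 2 0 0 0 0;0 -0.2 3.5 0 0 0 0;0 -0.2 3.5 0 0 0 0;0 -0.2 3.5 0 0 0 0;0 -0.2 3.5 0 0 0 0;0 -0.2 3.5 0 0 0 0"

```text
t: 13.47
eef_pos: [0.4572, -0.129, 0.1115]
tool_rot: [-0.0, 0.0, 1.0, 0.0]
contact_force: [-0.1, 0.6, -0.4]
gripper_width: 0.14
```

Request:
move_arm --commands "0 -0.2 3.5 0 0 0 0;0 -0.2 3.5 0 0 0 0;0 -0.2 3.5 0 0 0 0;0 -0.2 3.5 0 0 0 0;0 -0.2 3.5 0 0 0 0;0 -0.2 3.5 0 0 0 0;0 -0.2 3.5 0 0 0 0;0 0 2.5 0 0 0 0;0 0 0.5 0 0 0 0;0 0 0 0 0 0 0;0 0 0 0 0 0 0;0 0 0 0 0 0 0"

```text
t: 14.47
eef_pos: [0.4717, 0.1424, 0.1116]
tool_rot: [-0.0, 0.001, 1.0, -0.001]
contact_force: [-0.3, -0.6, -0.9]
gripper_width: 0.138
```

```bash
python3 -c "
from h import *
look('b1',72)"
```

```text
14.47 [471.7 142.4 111.6] [-3.85160936e-04  1.24005646e-03  9.99999026e-01 -5.11114424e-04] 0.138
lid in hand (array([470.5, 142.8]), np.float64(71.9), np.float64(1.03), np.float64(0.58)) minus eef [-1.2  0.4]
```

Request:
move_arm --commands "0 0.1 0.3 0.5 0 0 0;0 0 0 1.5 0 0 0;0 0 0 1.3 0 0 0;0 0 0 0.7 0 0 0;0 0 0 0.3 0 0 0;0 0 0 0 0 0 0;0 0 0 0 0 0 0;0 0 0 0 0 0 0;0 0 0 0 0 0 0"

```text
t: 15.27
eef_pos: [0.4714, 0.1474, 0.0695]
tool_rot: [0.001, 0.0, 1.0, 0.0]
contact_force: [-0.1, -0.3, -1.1]
gripper_width: 0.142
```

Request:
move_arm --commands "0 0.07 -0.2 0.1 0 0 0;0 0 0 0.2 0 0 0;0 0 0 0 0 0 0;0 0 0 0 0 0 0;0 0 0 0 0 0 0;0 0 0 0 0 0 0"

```text
t: 15.77
eef_pos: [0.4703, 0.1453, 0.0659]
tool_rot: [0.0, 0.0, 1.0, 0.0]
contact_force: [-0.3, -0.1, -0.6]
gripper_width: 0.143
```

Request:
move_arm --commands "0 -0.03 0 0.05 0 0 0;0 0 0 0.05 0 0 0;0 0 0 0.03 0 0 0;0 0 0 0 0 0 0;0 0 0 0 0 0 0"

```text
t: 16.18
eef_pos: [0.4705, 0.1452, 0.0646]
tool_rot: [-0.0, 0.0, 1.0, -0.0]
contact_force: [0.4, -0.4, 0.1]
gripper_width: 0.138
```

Request:
move_arm --commands "0 0 0 0.04 0 0 0;0 0 0 0 0 0 0;0 0 0 0 0 0 0"

```text
t: 16.43
eef_pos: [0.4706, 0.1453, 0.0643]
tool_rot: [0.0, 0.0, 1.0, 0.0]
contact_force: [-0.6, -0.5, 1.2]
gripper_width: 0.139
```

Request:
move_arm --commands "0 0 0 0.03 0 0 0;0 0 0 0 0 0 0;0 0 0 0 0 0 0"

```text
t: 16.68
eef_pos: [0.4708, 0.1453, 0.0643]
tool_rot: [0.0, 0.0, 1.0, 0.0]
contact_force: [-0.8, -0.8, 6.1]
gripper_width: 0.142
```

Request:
move_arm --commands "0.25 0 0 0 0 0 0;0.35 0 0 0 0 0 0;0.45 0 0 0 0 0 0;0.5 0 0 0 0 0 0;0.5 0 0 0 0 0 0;0.5 0 0 -0.5 0 0 0;0.5 0 0 -1.5 0 0 0;0.5 0 0 -2.5 0 0 0;0.5 0 0 -2.5 0 0 0;0.5 0 0 -2 0 0 0;0.5 0 0 0 0 0 0"

```text
t: 17.6
eef_pos: [0.473, 0.1461, 0.1579]
tool_rot: [0.003, 0.0, 1.0, 0.002]
contact_force: [0.8, 0.3, 1.0]
gripper_width: 0.499
```

Request:
move_arm --commands "0.5 0.4 -3 0 0 0 0;0.5 0.4 -3.5 0 0 0 0;0.5 0.4 -3.5 0 0 0 0;0.5 0.4 -3.5 0 0 0 0;0.5 0.4 -3.5 1 0 0 0;0.5 0.4 -3.5 2 0 0 0;0.5 0.4 -3 2.5 0 0 0;0.5 0.2 -1.3 2.5 0 0 0;0.5 0 0 2 0 0 0;0.5 0 0 0 0 0 0;0.5 0 0 0 0 0 0;0.5 0 0 0 0 0 0"

```text
t: 18.6
eef_pos: [0.4411, -0.1023, 0.0546]
tool_rot: [0.0, -0.0, 1.0, 0.0]
contact_force: [0.4, -1.0, -0.0]
gripper_width: 0.503
```

Run:
```python
from h import *
c=bot.read_camera('top')
a=circ(c,[.4707,.1454],.036,.058);print('lid72',f(a))
a=circ(c,[.6219,.2137],.044,.070);print('lid88',f(a))
for d,x in((34,[.5152,.2545]),(48,[.5851,.1059])):print(d,f(circ(c,x,d/2e3,.004+CRU[d][1]/1e3)))
print(bot.get_obs()['eef_pos'])
```

```text
lid72 (array([471.6, 147. ]), np.float64(72.4), np.float64(0.32), np.float64(1.0))
lid88 (array([622.8, 215.3]), np.float64(88.8), np.float64(0.25), np.float64(1.0))
34 (array([515.2, 254.5]), np.float64(35.3), np.float64(0.32), np.float64(1.0))
48 (array([585.4, 105.8]), np.float64(49.0), np.float64(0.47), np.float64(0.99))
[ 0.44145504 -0.10216815  0.05494735]
```

```bash
cat > s.py <<'E'
from h import *
def body(c,xy,D,H,foot,hs=np.linspace(.3,.7,9)):
    """lateral offset (mm) of crucible axis against xy, from side silhouette; also measured width error"""
    g=cv2.GaussianBlur(c['img'],(0,0),.7).astype(np.float32)
    R=cv2.Rodrigues(np.array(c['rvec'],float))[0];lat=R[0].copy();lat[2]=0;lat/=np.linalg.norm(lat)
    out=[]
    for h in hs:
        z=.004+h*H;r=foot/2+(D-foot)/2*h
        s=np.arange(-r-.008,r+.008,.0003)
        P=np.array([[*xy,z]])+s[:,None]*lat
        m=proj(c,P).astype(np.float32);v=cv2.remap(g,m[:,:1].copy(),m[:,1:].copy(),cv2.INTER_LINEAR).reshape(len(s),3).mean(1)
        d=np.gradient(cv2.GaussianBlur(v.reshape(-1,1),(1,7),0).ravel())
        L=s<-r+.008;Rr=s>r-.008
        l=s[L][d[L].argmax()];q=s[Rr][d[Rr].argmin()]
        out.append([(l+q)/2e-3,(q-l-2*r)*1e3])
    return np.median(out,0),np.std(out,0),lat[:2]
def lidlat(c,xy,D,z):
    r=circ(c,xy,D/2,z,span=6)
    return r
E
python3 - <<'E'
from s import *
im0=cv2.imread('pics/side0.png')[:,:,::-1].copy()
c=bot.read_camera('side');c0=dict(c);c0['img']=im0
for D,H,F,xy in((.062,.05,.036,[.4707,.1454]),(.078,.062,.045,[.6218,.2137])):
    for n,k in(('before',c0),('now',c)): 
        b=body(k,xy,D,H,F);print(n,np.round(b[0],2),np.round(b[1],2),np.round(b[2],2))
    L=lidlat(c,xy,D+.01,.008+H);print('lid side',f(L),'lateral',round(float((L[0]-xy)@b[2])*1e3,2))
R=cv2.Rodrigues(np.array(c['rvec'],float))[0];print(-R.T@np.ravel(c['tvec']))
t=bot.read_camera('top');R=cv2.Rodrigues(np.array(t['rvec'],float))[0];print(-R.T@np.ravel(t['tvec']))
cv2.imwrite('pics/b2.png',np.hstack([cv2.resize(c['img'][150:230,190:300,::-1],(550,400),interpolation=cv2.INTER_CUBIC)]))
E
```

```text
before [-2.5  1.9] [0.59 0.95] [ 0.92 -0.38]
now [-5.55 -4.  ] [1.36 3.01] [ 0.92 -0.38]
lid side (array([471.8, 149.3]), np.float64(77.9), np.float64(0.81), np.float64(0.57)) lateral -0.53
before [-1.85  2.1 ] [0.29 1.92] [ 0.92 -0.38]
now [ 1.  -1.8] [0.73 2.39] [ 0.92 -0.38]
lid side (array([622.8, 216.4]), np.float64(90.8), np.float64(2.27), np.float64(0.83)) lateral -0.07
[ 0.18881242 -0.91386376  0.62282241]
[0.48514871 0.00155602 1.17499354]
```

View pics/b2.png

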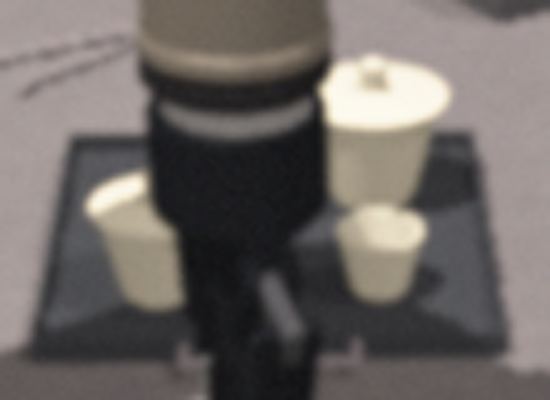

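Request:
move_arm --commands "0.5 0 -0.09 1 0 0 0;0.5 0 0 1.5 0 0 0;0.5 0 0 1 0 0 0;0.5 0 0 0.6 0 0 0;0.5 0 0 0.34 0 0 0;0.5 0 0 0 0 0 0;0.5 0 0 0 0 0 0;0.5 0 0 0 0 0 0"

```text
t: 19.42
eef_pos: [0.4407, -0.1037, 0.0098]
tool_rot: [0.0, 0.0, 1.0, -0.0]
contact_force: [0.6, -0.4, 1.0]
gripper_width: 0.497
```

Request:
move_arm --commands "0 0 0 0 0 0 0;0 0 0 0 0 0 0;0 0 0 0 0 0 0;0 0 0 0 0 0 0;0 0 0 0 0 0 0;0 0 0 0 0 0 0"

```text
t: 19.92
eef_pos: [0.4408, -0.1037, 0.0099]
tool_rot: [0.0, 0.0, 1.0, 0.0]
contact_force: [-0.9, -0.3, 6.8]
gripper_width: 0.131
```

Request:
move_arm --commands "0 0 0 -0.5 0 0 0;0 0 0 -1.5 0 0 0;0 0 0 -2.5 0 0 0;0 0 0 -3 0 0 0;0 -0.2 2 -3 0 0 0;0 -0.4 3.5 -1.5 0 0 0;0 -0.4 3.5 0 0 0 0;0 -0.4 3.5 0 0 0 0;0 -0.4 3.5 0 0 0 0;0 -0.4 3.5 0 0 0 0;0 -0.4 3.5 0 0 0 0;0 -0.4 3.5 0 0 0 0"

```text
t: 20.92
eef_pos: [0.4702, 0.1631, 0.1298]
tool_rot: [0.0, 0.0, 1.0, 0.0]
contact_force: [0.6, 0.2, -0.6]
gripper_width: 0.126
```

Request:
move_arm --commands "0 0 3.5 -2 0 0 0;0 0 3.5 -2 0 0 0;0 0 3.5 -2 0 0 0;0 0 3.5 -2 0 0 0;0 0 3.5 0 0 0 0;0 0 3.5 0 0 0 0;0 0 3.5 0 0 0 0;0 0 3 0 0 0 0;0 0 1 0 0 0 0;0 0 0 0 0 0 0;0 0 0 0 0 0 0;0 0 0 0 0 0 0"

```text
t: 21.92
eef_pos: [0.4714, 0.444, 0.2095]
tool_rot: [0.0, 0.001, 1.0, -0.001]
contact_force: [0.5, -0.4, -0.4]
gripper_width: 0.127
```

Run:
```python
from s import *
o=bot.get_obs();print(o['t'],o['eef_pos'],o['gripper_width'])
im0=cv2.imread('pics/side0.png')[:,:,::-1].copy()
c=bot.read_camera('side');c0=dict(c);c0['img']=im0;t=bot.read_camera('top')
for D,H,F,xy in((.062,.05,.036,[.4707,.1454]),(.078,.062,.045,[.6218,.2137])):
    for n,k in(('before',c0),('now',c)): 
        b=body(k,xy,D,H,F);print(n,np.round(b[0],2),np.round(b[1],2))
    L=lidlat(c,xy,D+.01,.008+H);print('lid side',f(L),'lateral',round(float((L[0]-xy)@b[2])*1e3,2), 'top',f(circ(t,xy,D/2+.005,.008+H)))
a=cv2.resize(c['img'][160:220,195:295,::-1],(800,480),interpolation=cv2.INTER_CUBIC)
b=cv2.resize(t['img'][150:280,120:250,::-1],(600,600),interpolation=cv2.INTER_CUBIC)
cv2.imwrite('pics/c1.png',a);cv2.imwrite('pics/c2.png',b)
```

```text
21.9167 [0.47136185 0.44396371 0.20945016] 0.12698872511026998
before [-2.5  1.9] [0.59 0.95]
now [-2.35  2.7 ] [0.5  1.26]
lid side (array([469.6, 148.5]), np.float64(76.7), np.float64(0.87), np.float64(0.89)) lateral -2.18 top (array([471.7, 146.9]), np.float64(72.5), np.float64(0.26), np.float64(1.0))
before [-1.85  2.1 ] [0.29 1.92]
now [-1.77  2.1 ] [0.78 2.12]
lid side (array([621.4, 218.1]), np.float64(93.0), np.float64(1.06), np.float64(0.94)) lateral -2.04 top (array([622.9, 215.3]), np.float64(88.9), np.float64(0.41), np.float64(1.0))
```

View pics/c1.png

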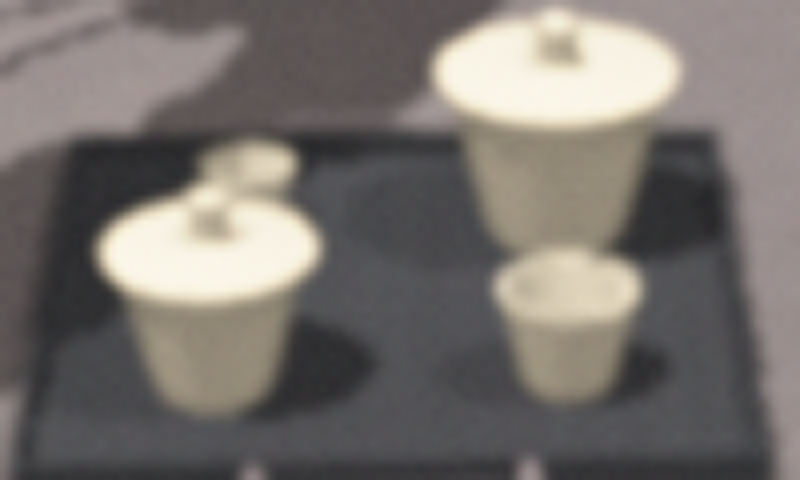

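Side view, arm clear: both lids sit level and centred sideways on their crucibles. They are at (210,250) and (555,70) in the crop, and the crucibles haven't moved. The top fits suggest an offset of about 1.5 mm in depth, so I'm checking the edge bias.

Run:
```python
from h import *
t=bot.read_camera('top');t0=dict(t);t0['img']=cv2.imread('pics/top0.png')[:,:,::-1].copy()
def quad(c,xy,r,z):
    g=cv2.cvtColor(c['img'],cv2.COLOR_RGB2GRAY).astype(np.float32);out=[]
    for k in range(8):
        v=0;rr=np.arange(r-.010,r+.010,.0002)
        for a in np.deg2rad(k*45+np.arange(-15,16,3)):
            m=proj(c,np.c_[xy[0]+rr*np.cos(a),xy[1]+rr*np.sin(a),0*rr+z]).astype(np.float32)
            v=v+cv2.remap(g,m[:,:1].copy(),m[:,1:].copy(),cv2.INTER_CUBIC).ravel()/11
        L,H=np.median(v[-20:]),v[10:45].max()
        # 50% crossing from outside
        i=np.where(v>(v[-15:].mean()+v[rr<r-.001].max())/2)[0].max()
        out.append((round((rr[i]-r)*1e3,1),int(v[-15:].mean()),int(v[rr<r-.001].max())))
    return out
for n,c,xy,r,z in(('cru62',t0,[.4707,.1454],.031,.054),('lid72',t,[.4707,.1454],.036,.058),('cru78',t0,[.6218,.2137],.039,.066),('lid88',t,[.6218,.2137],.044,.070),('cru34',t0,[.5152,.2545],.017,.032),('cru48',t0,[.5851,.1059],.024,.042),('lid88bench',t0,[.6286,-.0741],.044,.004)):
    print(n,quad(c,xy,r,z))
```

```text
cru62 [(np.float64(0.8), 36, 147), (np.float64(0.4), 47, 147), (np.float64(0.6), 57, 144), (np.float64(0.8), 51, 141), (np.float64(0.6), 53, 134), (np.float64(0.6), 59, 143), (np.float64(0.6), 58, 137), (np.float64(0.4), 45, 141)]
lid72 [(np.float64(1.0), 39, 181), (np.float64(1.6), 47, 179), (np.float64(1.6), 57, 181), (np.float64(0.4), 53, 188), (np.float64(-0.8), 55, 202), (np.float64(-1.6), 61, 204), (np.float64(-1.6), 60, 198), (np.float64(-0.4), 50, 188)]
cru78 [(np.float64(0.8), 37, 146), (np.float64(0.6), 54, 150), (np.float64(0.6), 55, 145), (np.float64(0.6), 51, 136), (np.float64(0.8), 50, 136), (np.float64(0.8), 56, 138), (np.float64(0.4), 57, 143), (np.float64(0.6), 43, 141)]
lid88 [(np.float64(1.2), 38, 180), (np.float64(2.2), 48, 179), (np.float64(1.6), 54, 181), (np.float64(0.4), 52, 185), (np.float64(-0.8), 53, 199), (np.float64(-1.8), 61, 203), (np.float64(-1.6), 60, 194), (np.float64(-0.4), 45, 185)]
cru34 [(np.float64(0.8), 45, 146), (np.float64(0.4), 55, 153), (np.float64(0.6), 54, 149), (np.float64(0.6), 50, 138), (np.float64(0.6), 50, 122), (np.float64(0.6), 55, 140), (np.float64(-0.2), 56, 166), (np.float64(0.2), 49, 162)]
cru48 [(np.float64(0.6), 42, 144), (np.float64(0.2), 52, 150), (np.float64(0.4), 57, 151), (np.float64(0.6), 50, 138), (np.float64(0.8), 51, 137), (np.float64(0.6), 58, 137), (np.float64(0.4), 58, 144), (np.float64(0.2), 56, 144)]
lid88bench [(np.float64(-0.2), 95, 182), (np.float64(-0.2), 95, 181), (np.float64(-0.6), 97, 184), (np.float64(-0.2), 99, 195), (np.float64(-0.2), 100, 203), (np.float64(-0.4), 98, 198), (np.float64(-0.2), 96, 189), (np.float64(-0.2), 96, 187)]
```

View pics/c2.png

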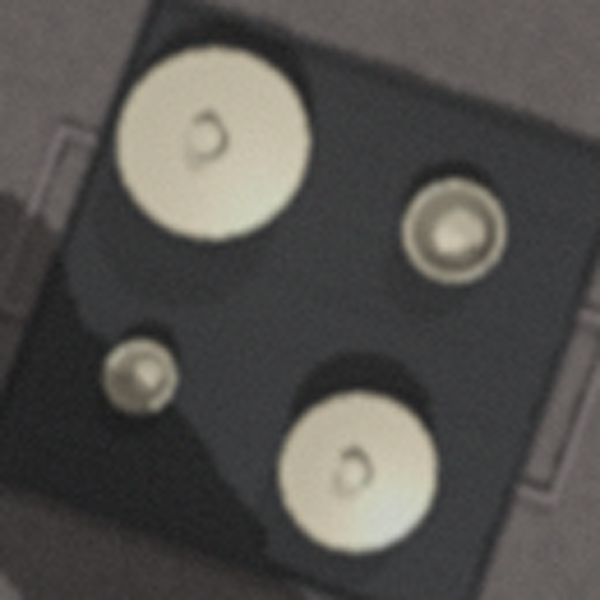

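Request:
move_arm --commands "0 -0.8 -2.2 0 0 0 0;0 -1.1 -3.4 0 0 0 0;0 -1.1 -3.4 0 0 0 0;0 -1.1 -3.4 0 0 0 0;0 -1.1 -3.4 0 0 0 0;0 -1.1 -3.4 0 0 0 0;0 -1.1 -3.4 0 0 0 0;0 -1.1 -3.4 0 0 0 0;0 -1.1 -3.4 0 0 0 0;0 -1.1 -3.4 0 0 0 0;0 -0.6 -1.2 0 0 0 0;0 0 0 0 0 0 0"

```text
t: 23.07
eef_pos: [0.5847, 0.0997, 0.2102]
tool_rot: [0.001, 0.005, 1.0, -0.001]
contact_force: [0.2, -0.1, -0.8]
gripper_width: 0.132
```

Request:
move_arm --commands "0 0 0 1.5 0 0 0;0 0 0 3 0 0 0;0 0 0 3 0 0 0;0 0 0 3 0 0 0;0 0 0 2 0 0 0;0 0 0 0.8 0 0 0;0 0 0 0 0 0 0;0 0 0 0 0 0 0;0 0 0 0 0 0 0"

```text
t: 23.82
eef_pos: [0.5847, 0.1066, 0.0782]
tool_rot: [0.001, 0.0, 1.0, 0.0]
contact_force: [0.8, -0.2, -0.6]
gripper_width: 0.123
```

Target is (583.9, 104.3), with contact expected at z of about 51.9.

Request:
move_arm --commands "0 0.08 -0.23 0.5 0 0 0;0 0 0 1 0 0 0;0 0 0 0.7 0 0 0;0 0 0 0.25 0 0 0;0 0 0 0 0 0 0;0 0 0 0 0 0 0;0 0 0 0 0 0 0;0 0 0 0 0 0 0"

```text
t: 24.48
eef_pos: [0.5827, 0.104, 0.052]
tool_rot: [-0.0, 0.0, 1.0, 0.0]
contact_force: [-1.7, -0.5, 4.3]
gripper_width: 0.129
```

Request:
move_arm --commands "0 0 0 -0.2 0 0 0;0 -0.12 0.03 0 0 0 0;0 0 0 0 0 0 0;0 0 0 0 0 0 0;0 0 0 0 0 0 0;0 0 0 0 0 0 0"

```text
t: 24.98
eef_pos: [0.5839, 0.1044, 0.0538]
tool_rot: [-0.0, 0.0, 1.0, -0.0]
contact_force: [0.2, -0.2, -0.1]
gripper_width: 0.128
```

Request:
move_arm --commands "0 0 0 0.08 0 0 0;0 0 0 0.06 0 0 0;0 0 0 0.04 0 0 0;0 0 0 0.03 0 0 0;0 0 0 0 0 0 0;0 0 0 0 0 0 0;0 0 0 0 0 0 0"

```text
t: 25.57
eef_pos: [0.584, 0.1044, 0.052]
tool_rot: [0.0, 0.0, 1.0, 0.0]
contact_force: [-1.3, 0.1, 1.7]
gripper_width: 0.125
```

Request:
move_arm --commands "0.25 0 0 0 0 0 0;0.35 0 0 0 0 0 0;0.45 0 0 0 0 0 0;0.5 0 0 0 0 0 0;0.5 0 0 0 0 0 0;0.5 0 0 -0.5 0 0 0;0.5 0 0 -1.5 0 0 0;0.5 0 0 -3 0 0 0;0.5 0 0 -3 0 0 0;0.5 0 0 -2 0 0 0;0.5 0 -2 0 0 0 0;0.5 0 -3 0 0 0 0"

```text
t: 26.57
eef_pos: [0.5853, 0.058, 0.154]
tool_rot: [0.002, -0.003, 1.0, 0.001]
contact_force: [0.4, 0.1, -0.9]
gripper_width: 0.497
```

Request:
move_arm --commands "0.5 0 -3.5 0 0 0 0;0.5 0 -3.5 0 0 0 0;0.5 0 -3.5 0 0 0 0;0.5 0 -3.5 0 0 0 0;0.5 0 -3.5 0 0 0 0;0.5 0 -3.5 0 0 0 0;0.5 0 -3.5 0 0 0 0;0.5 0 -3.5 0 0 0 0;0.5 0.6 -3.5 0 0 0 0;0.5 0 -3 0 0 0 0;0.5 0 0 0 0 0 0;0.5 0 0 0 0 0 0"

```text
t: 27.57
eef_pos: [0.5769, -0.2934, 0.1523]
tool_rot: [0.0, 0.002, 1.0, -0.001]
contact_force: [0.1, 0.5, -0.3]
gripper_width: 0.497
```

Run:
```python
from h import *
c=bot.read_camera('top')
print(bot.get_obs()['eef_pos'],'lid58',f(circ(c,[.5851,.1059],.029,.046)))
for n,x,r,z in(('72',[.4707,.1454],.036,.058),('88',[.6219,.2137],.044,.070),('c34',[.5152,.2545],.017,.032)):print(n,f(circ(c,x,r,z)))
```

```text
[ 0.57760777 -0.29093994  0.15200429] lid58 (array([584.6, 106. ]), np.float64(58.4), np.float64(0.3), np.float64(1.0))
72 (array([471.6, 146.8]), np.float64(72.7), np.float64(0.34), np.float64(1.0))
88 (array([622.8, 215.3]), np.float64(89.0), np.float64(0.44), np.float64(1.0))
c34 (array([515.2, 254.5]), np.float64(35.4), np.float64(0.26), np.float64(1.0))
```

Request:
move_arm --commands "0.5 -0.05 -0.46 1.5 0 0 0;0.5 0 0 3 0 0 0;0.5 0 0 3 0 0 0;0.5 0 0 2.5 0 0 0;0.5 0 0 1 0 0 0;0.5 0 0 0 0 0 0;0.5 0 0 0 0 0 0;0.5 0 0 0 0 0 0"

```text
t: 28.28
eef_pos: [0.5795, -0.2954, 0.0434]
tool_rot: [0.001, -0.0, 1.0, -0.0]
contact_force: [0.4, -0.4, 0.7]
gripper_width: 0.503
```

Request:
move_arm --commands "0.5 0.1 0 1 0 0 0;0.5 0 0 1.2 0 0 0;0.5 0 0 0.7 0 0 0;0.5 0 0 0.35 0 0 0;0.5 0 0 0 0 0 0;0.5 0 0 0 0 0 0;0.5 0 0 0 0 0 0;0.5 0 0 0 0 0 0"

```text
t: 28.95
eef_pos: [0.5776, -0.2955, 0.0098]
tool_rot: [0.0, 0.0, 1.0, -0.0]
contact_force: [0.0, -0.2, -0.0]
gripper_width: 0.501
```

Request:
move_arm --commands "0 0 0 0 0 0 0;0 0 0 0 0 0 0;0 0 0 0 0 0 0;0 0 0 0 0 0 0;0 0 0 0 0 0 0;0 0 0 0 0 0 0"

```text
t: 29.45
eef_pos: [0.5776, -0.2954, 0.0098]
tool_rot: [0.0, 0.0, 1.0, -0.0]
contact_force: [-0.3, -0.1, 3.5]
gripper_width: 0.117
```

Request:
move_arm --commands "0 0 0 -0.5 0 0 0;0 0 0 -1.5 0 0 0;0 0 0 -3 0 0 0;0 0 0 -3.5 0 0 0;0 0 0 -3.5 0 0 0;0 0 1.5 -2.5 0 0 0;0 0.4 3 -0.5 0 0 0;0 0.4 3.5 0 0 0 0;0 0.4 3.5 0 0 0 0;0 0.4 3.5 0 0 0 0;0 0.4 3.5 0 0 0 0;0 0.4 3.5 0 0 0 0"

```text
t: 30.45
eef_pos: [0.553, -0.0738, 0.1606]
tool_rot: [0.001, 0.0, 1.0, 0.0]
contact_force: [0.4, -0.1, -0.2]
gripper_width: 0.113
```

Request:
move_arm --commands "0 0.4 3.5 0 0 0 0;0 0.4 3.5 0 0 0 0;0 0.4 3.5 0 0 0 0;0 0.4 3.5 0 0 0 0;0 0.4 3.5 0 0 0 0;0 0.4 3.5 0 0 0 0;0 0.4 3.5 0 0 0 0;0 0.4 3.5 0 0 0 0;0 0.4 3 0 0 0 0;0 0.35 1.35 0 0 0 0;0 0 0 0 0 0 0;0 0 0 0 0 0 0"

```text
t: 31.45
eef_pos: [0.5139, 0.248, 0.1599]
tool_rot: [0.0, -0.0, 1.0, -0.0]
contact_force: [0.8, -1.7, -0.4]
gripper_width: 0.117
```

Request:
move_arm --commands "0 0 0 1 0 0 0;0 0 0 2 0 0 0;0 0 0 2.5 0 0 0;0 0 0 2 0 0 0;0 0 0 1 0 0 0;0 0 0 0 0 0 0;0 0 0 0 0 0 0;0 0 0 0 0 0 0"

```text
t: 32.12
eef_pos: [0.515, 0.2478, 0.0754]
tool_rot: [0.001, 0.001, 1.0, 0.0]
contact_force: [1.0, 0.6, -0.3]
gripper_width: 0.111
```

Request:
move_arm --commands "0 0.03 0.52 0.5 0 0 0;0 0 0 1.2 0 0 0;0 0 0 0.9 0 0 0;0 0 0 0.5 0 0 0;0 0 0 0 0 0 0;0 0 0 0 0 0 0;0 0 0 0 0 0 0;0 0 0 0 0 0 0;0 0 0 0 0 0 0"

```text
t: 32.87
eef_pos: [0.5138, 0.2534, 0.0435]
tool_rot: [0.0, 0.0, 1.0, 0.0]
contact_force: [0.9, -0.8, -0.3]
gripper_width: 0.118
```

Request:
move_arm --commands "0 -0.03 -0.03 0.08 0 0 0;0 0 0 0.05 0 0 0;0 0 0 0.04 0 0 0;0 0 0 0 0 0 0;0 0 0 0 0 0 0;0 0 0 0 0 0 0"

```text
t: 33.37
eef_pos: [0.514, 0.2531, 0.0417]
tool_rot: [0.0, 0.0, 1.0, -0.0]
contact_force: [-0.5, -0.4, 0.5]
gripper_width: 0.118
```

Request:
move_arm --commands "0 0 0 0.03 0 0 0;0 0 0 0 0 0 0;0 0 0 0 0 0 0"

```text
t: 33.62
eef_pos: [0.5142, 0.2531, 0.0417]
tool_rot: [0.0, 0.0, 1.0, 0.0]
contact_force: [-0.5, -0.6, 3.9]
gripper_width: 0.117
```

Request:
move_arm --commands "0.25 0 0 0 0 0 0;0.35 0 0 0 0 0 0;0.45 0 0 0 0 0 0;0.5 0 0 0 0 0 0;0.5 0 0 0 0 0 0;0.5 0 0 -0.5 0 0 0;0.5 0 0 -1.5 0 0 0;0.5 0 0 -3 0 0 0;0.5 0 0 -3 0 0 0;0.5 0 0 -2 0 0 0;0.5 0 0 0 0 0 0;0.5 0 0 0 0 0 0"

```text
t: 34.62
eef_pos: [0.5147, 0.2536, 0.1428]
tool_rot: [0.001, 0.0, 1.0, 0.001]
contact_force: [-1.0, 0.7, -0.1]
gripper_width: 0.5
```

Request:
move_arm --commands "0.5 -2 -0.7 0 0 0 0;0.5 -2.5 -1 0 0 0 0;0.5 -2.5 -1 0 0 0 0;0.5 -2.2 -0.8 0 0 0 0;0.5 -1.5 -0.45 0 0 0 0;0.5 0 0 0 0 0 0;0.5 0 0 1.5 0 0 0;0.5 0 0 2 0 0 0;0.5 0 0 0.7 0 0 0;0.5 0 0 0 0 0 0;0.5 0 0 0 0 0 0;0.5 0 0 0 0 0 0"

```text
t: 35.62
eef_pos: [0.6211, 0.214, 0.1001]
tool_rot: [0.0, 0.0, 1.0, 0.0]
contact_force: [-0.2, -0.1, 0.1]
gripper_width: 0.499
```

Request:
move_arm --commands "0.5 -0.1 0 0.8 0 0 0;0.5 0 0 0.8 0 0 0;0.5 0 0 0.5 0 0 0;0.5 0 0 0.2 0 0 0;0.5 0 0 0 0 0 0;0.5 0 0 0 0 0 0;0.5 0 0 0 0 0 0;0.5 0 0 0 0 0 0"

```text
t: 36.28
eef_pos: [0.6223, 0.2137, 0.0768]
tool_rot: [0.0, 0.0, 1.0, 0.0]
contact_force: [-0.1, 0.2, -0.5]
gripper_width: 0.499
```

```bash
python3 -c "
from h import *
o=bot.get_obs();print(o['eef_pos'],o['contact_force'])"
```

```text
[0.62226524 0.21365763 0.07675393] [-0.08771451  0.2065072  -0.48831431]
```

Close, lift 2 mm, and check.

Request:
move_arm --commands "0.5 0 0.04 0 0 0 0;0.5 0 0 0 0 0 0;0 0 0 0 0 0 0;0 0 0 0 0 0 0;0 0 0 0 0 0 0;0 0 0 0 0 0 0;0 0 0 0 0 0 0;0 0 0 0 0 0 0;0 0 0 -0.15 0 0 0;0 0 0 -0.1 0 0 0;0 0 0 0 0 0 0;0 0 0 0 0 0 0"

```text
t: 37.28
eef_pos: [0.6219, 0.2139, 0.0788]
tool_rot: [-0.0, 0.0, 1.0, -0.0]
contact_force: [-0.3, -0.2, -1.0]
gripper_width: 0.171
```

Request:
move_arm --commands "0 0.06 -0.14 0 0 0 0;0 0 0 0 0 0 0;0 0 0 0 0 0 0;0 0 0 0 0 0 0;0 0 0 0.08 0 0 0;0 0 0 0.05 0 0 0;0 0 0 0 0 0 0;0 0 0 0 0 0 0;0 0 0 0 0 0 0"

```text
t: 38.03
eef_pos: [0.6214, 0.2126, 0.0776]
tool_rot: [0.0, 0.0, 1.0, 0.0]
contact_force: [-0.4, 0.6, -0.9]
gripper_width: 0.167
```

Request:
move_arm --commands "0 0 0 0.05 0 0 0;0 0 0 0.04 0 0 0;0 0 0 0 0 0 0;0 0 0 0 0 0 0;0 0 0 0 0 0 0"

```text
t: 38.45
eef_pos: [0.6214, 0.2126, 0.0767]
tool_rot: [-0.0, 0.0, 1.0, 0.0]
contact_force: [-0.4, 0.6, -1.4]
gripper_width: 0.165
```

Request:
move_arm --commands "0 0 0 0.04 0 0 0;0 0 0 0 0 0 0;0 0 0 0.02 0 0 0;0 0 0 0 0 0 0;0 0 0 0 0 0 0"

```text
t: 38.87
eef_pos: [0.6216, 0.2126, 0.0766]
tool_rot: [0.0, 0.0, 1.0, 0.0]
contact_force: [-2.1, -0.4, 5.8]
gripper_width: 0.163
```

Request:
move_arm --commands "0.25 0 0 0 0 0 0;0.35 0 0 0 0 0 0;0.45 0 0 0 0 0 0;0.5 0 0 0 0 0 0;0.5 0 0 0 0 0 0;0.5 0 0 -0.5 0 0 0;0.5 0 0 -1.5 0 0 0;0.5 0 0 -3 0 0 0;0.5 0 0 -2 0 0 0;0.5 0 0 0 0 0 0;0.5 0 0 0 0 0 0"

```text
t: 39.78
eef_pos: [0.6224, 0.2129, 0.1479]
tool_rot: [0.001, 0.0, 1.0, 0.001]
contact_force: [-0.2, 0.4, -0.1]
gripper_width: 0.499
```

Request:
move_arm --commands "0.5 2 -0.9 0 0 0 0;0.5 3 -1.3 0 0 0 0;0.5 3 -1.3 0 0 0 0;0.5 3 -1.3 0 0 0 0;0.5 2.5 -1.2 0 0 0 0;0.5 1.5 -0.7 0 0 0 0;0.5 0 0 0 0 0 0;0.5 0 0 2 0 0 0;0.5 0 0 2 0 0 0;0.5 0 0 1.3 0 0 0;0.5 0 0 0 0 0 0;0.5 0 0 0 0 0 0"

```text
t: 40.78
eef_pos: [0.4712, 0.1456, 0.0923]
tool_rot: [-0.001, 0.0, 1.0, -0.001]
contact_force: [1.1, -0.5, 0.4]
gripper_width: 0.5
```

Request:
move_arm --commands "0.5 0 0 0 0 0 0;0.5 0 0 0 0 0 0"

```text
t: 40.95
eef_pos: [0.4722, 0.146, 0.0938]
tool_rot: [0.001, 0.0, 1.0, 0.0]
contact_force: [0.3, 0.0, -0.5]
gripper_width: 0.5
```

Descend to z of about 64.7 at (470.8, 145.3).

Request:
move_arm --commands "0.5 0.07 -0.07 0.8 0 0 0;0.5 0 0 0.9 0 0 0;0.5 0 0 0.7 0 0 0;0.5 0 0 0.45 0 0 0;0.5 0 0 0 0 0 0;0.5 0 0 0 0 0 0;0.5 0 0 0 0 0 0;0.5 0 0 0 0 0 0"

```text
t: 41.62
eef_pos: [0.4709, 0.145, 0.0648]
tool_rot: [0.0, 0.0, 1.0, 0.0]
contact_force: [-0.8, 0.0, 0.0]
gripper_width: 0.501
```

```bash
python3 -c "
from h import *
bot.read_camera('side');o=bot.get_obs();print(o['eef_pos'],o['contact_force'])
c=bot.read_camera('top');print(f(circ(c,[.6219,.2137],.044,.07)),f(circ(c,[.5152,.2545],.022,.036)))"
```

```text
[0.47089162 0.14506206 0.06488011] [1.16856279 0.23848811 0.22372974]
(array([622.6, 214. ]), np.float64(88.5), np.float64(0.28), np.float64(0.98)) (array([513.4, 253.5]), np.float64(48.1), np.float64(1.14), np.float64(0.79))
```

Request:
move_arm --commands "0.5 0 0.02 0 0 0 0;0 0 0 0 0 0 0;0 0 0 0 0 0 0;0 0 0 0 0 0 0;0 0 0 0 0 0 0;0 0 0 0 0 0 0;0 0 0 0 0 0 0;0 0 0 -0.15 0 0 0;0 0 0 -0.1 0 0 0;0 0 0 0 0 0 0;0 0 0 0 0 0 0;0 0 0 0 0 0 0"

```text
t: 42.72
eef_pos: [0.4706, 0.1451, 0.067]
tool_rot: [-0.0, 0.0, 1.0, -0.0]
contact_force: [-0.4, 0.2, -1.2]
gripper_width: 0.143
```

Request:
move_arm --commands "0 0.08 -0.15 0 0 0 0;0 0 0 0 0 0 0;0 0 0 0 0 0 0;0 0 0 0 0 0 0;0 0 0 0.08 0 0 0;0 0 0 0.06 0 0 0;0 0 0 0.03 0 0 0;0 0 0 0 0 0 0;0 0 0 0 0 0 0;0 0 0 0 0 0 0"

```text
t: 43.55
eef_pos: [0.4698, 0.1437, 0.0654]
tool_rot: [-0.0, 0.0, 1.0, 0.0]
contact_force: [-0.2, 0.4, -0.2]
gripper_width: 0.142
```

Request:
move_arm --commands "0 0 0 0.05 0 0 0;0 0 0 0.03 0 0 0;0 0 0 0 0 0 0;0 0 0 0 0 0 0;0 0 0 0 0 0 0"

```text
t: 43.97
eef_pos: [0.47, 0.1437, 0.0648]
tool_rot: [0.0, 0.0, 1.0, 0.0]
contact_force: [-0.5, -0.9, 3.3]
gripper_width: 0.139
```

Contact. Release, rise, and move clear to the left rear for the final check.

Request:
move_arm --commands "0.25 0 0 0 0 0 0;0.35 0 0 0 0 0 0;0.45 0 0 0 0 0 0;0.5 0 0 0 0 0 0;0.5 0 0 0 0 0 0;0.5 0 0 -0.5 0 0 0;0.5 0 0 -1.5 0 0 0;0.5 0 0 -3 0 0 0;0.5 0 0 -4 0 0 0;0.5 0 0 -4 0 0 0;0.5 0 0 -2 0 0 0;0.5 0 2 0 0 0 0"

```text
t: 44.97
eef_pos: [0.473, 0.161, 0.2201]
tool_rot: [0.004, 0.003, 1.0, 0.002]
contact_force: [1.2, -0.0, -0.6]
gripper_width: 0.498
```

Request:
move_arm --commands "0.5 0 3 0 0 0 0;0.5 0 3.5 0 0 0 0;0.5 0 3.5 0 0 0 0;0.5 0 3.5 0 0 0 0;0.5 0 3.5 0 0 0 0;0.5 0 3.5 0 0 0 0;0.5 0 3.5 0 0 0 0;0.5 0 3.5 0 0 0 0;0.5 0 3 0 0 0 0;0.5 0 1.5 0 0 0 0;0.5 0 0 0 0 0 0;0.5 0 0 0 0 0 0"

```text
t: 45.97
eef_pos: [0.4695, 0.484, 0.2143]
tool_rot: [-0.0, -0.001, 1.0, -0.0]
contact_force: [-0.0, 0.0, 0.4]
gripper_width: 0.498
```

Run:
```python
from s import *
c=bot.read_camera('side');t=bot.read_camera('top');c0=dict(c);c0['img']=cv2.imread('pics/side0.png')[:,:,::-1].copy()
for D,H,F,xy in((.034,.028,.020,[.5152,.2545]),(.048,.038,.028,[.5852,.1059]),(.062,.05,.036,[.4707,.1454]),(.078,.062,.045,[.6218,.2137])):
    a=circ(t,xy,D/2+.005,.008+H,span=6);L=lidlat(c,xy,D+.01,.008+H);b=body(c,xy,D,H,F);b0=body(c0,xy,D,H,F)
    print(D,'top off',np.round((a[0]-xy)*1e3,1),f(a)[1:],'side lat body before/now, lid',np.round([b0[0][0],b[0][0],(L[0]-xy)@b[2]*1e3],1))
a=cv2.resize(c['img'][160:220,195:295,::-1],(800,480),interpolation=cv2.INTER_CUBIC)
cv2.imwrite('pics/d1.png',a);cv2.imwrite('pics/d2.png',t['img'][:,:,::-1])
print(bot.get_obs()['t'])
```

```text
0.034 top off [ 1.1 -0.3] (np.float64(44.1), np.float64(0.46), np.float64(1.0)) side lat body before/now, lid [-2.  -3.7 -1.1]
0.048 top off [-0.5 -0.2] (np.float64(58.4), np.float64(0.26), np.float64(1.0)) side lat body before/now, lid [-2.1 -2.  -2.1]
0.062 top off [ 0.1 -0.2] (np.float64(72.5), np.float64(0.26), np.float64(1.0)) side lat body before/now, lid [-2.5 -2.3 -2.1]
0.078 top off [0.6 0.3] (np.float64(88.7), np.float64(0.32), np.float64(1.0)) side lat body before/now, lid [-1.8 -1.8 -1.8]
46.0667
```

View pics/d1.png

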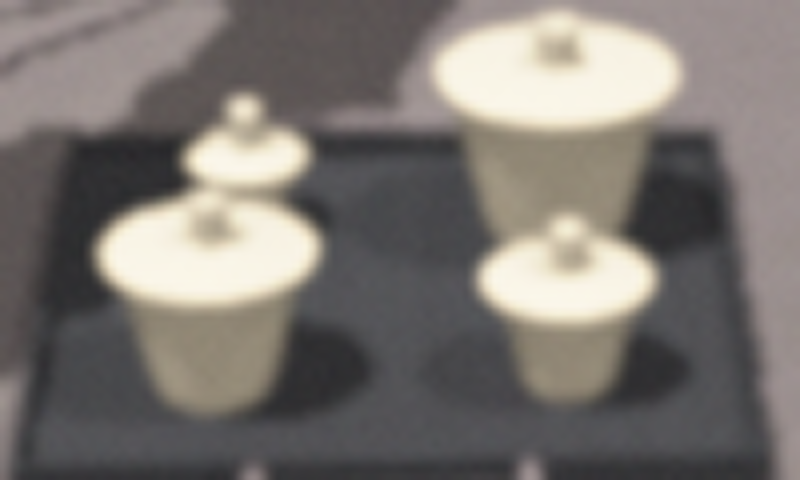

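View pics/d2.png

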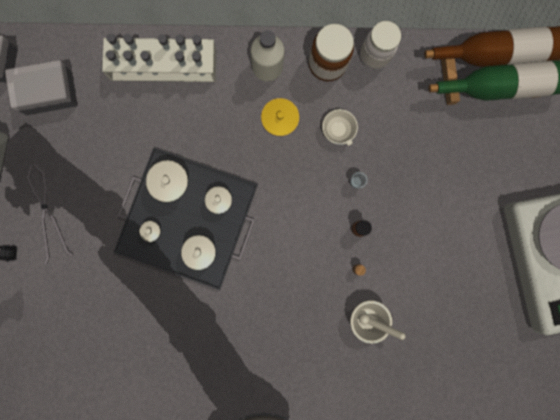

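All four lids are on and level in both views. Top-view offsets are 1.1 mm or less. The vial at (361,228) and beaker at (359,180) are where they were.

```bash
python3 -c "
from station import bot
bot.hand_in()"
```

```text
the job is handed in; nothing more can be done
```

All four porcelain lids are on the crucibles they fit, and I handed the job in at about 46 s of the 118 s allowed. Each lid was picked up by its knob, lowered until the rim was felt at about 7 N or less, and only then released.

**Correction made:** after the first two lids (88 and 72), the top camera showed them about 1.8 mm off-centre, because the camera and the robot disagreed slightly. I allowed for that on the other two. I then lifted lids 88 and 72 about 2 mm and re-centred them.

**Last checks:**

| Lid | Crucible | Off-centre in the top view (x, y) |
|---|---|---|
| 44 | 34 | 1.1, −0.3 mm |
| 58 | 48 | −0.5, −0.2 mm |
| 72 | 62 | 0.1, −0.2 mm |
| 88 | 78 | 0.6, 0.3 mm |

- **Level and position:** all four lids look level from the side. Crucibles 48, 62 and 78 had not moved sideways, and their lids sat over them to within about 0.2 mm in that view.
- **Bystanders:** the vial, the beaker and the yellow look-alike stand where they were.

**Check that disagreed:** the side-view check of the smallest crucible read 1.7 mm different from before, but the 62 crucible and its lid partly hide it, so I did not trust that reading. Its top-view measurement, taken again before its lid went on, was unchanged.

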